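Strip the last gear and nest the parts of a crank lift

ROBOT

A 6-joint arm with a two-finger parallel gripper is mounted at the origin on the work surface. World frame = base frame: x ahead of the robot, y to its left, z up, the work surface at z = 0. Lengths are in m, angles in rad, forces in N, time in s.
With the tool pointing down it reaches from about 0.325 to 0.75 m from the base axis. Payload 7.6 kg.
Tool frame: the origin (TCP) lies midway between the tips of the shut fingers; the grasp point (between the pads) lies 19 mm behind it (grip_point_offset is the z of the grasp point in the tool frame, in m); z points along the fingers, y is the line along which they close (so a half turn about z gives the same grasp; the last joint's range is limited). The gripper opens to 85 mm and grips with 20 to 120 N. Pads are 22 mm wide; open, the fingers measure 114 mm over their backs; the gripper's body (76 mm by 85 mm) begins 54 mm behind the grasp point. The pads swing forward as they close: fully open they stand 13 mm farther back than shut.
Start: joints at [-1.276, 0.052, 1.401, -0, 1.689, -0.07], TCP at [0.187, -0.49, 0.231] pointing down, gripper open.
Joint ranges: [-2.9, 2.9], [-0.91, 2.17], [0.12, 2.37], [-1.06, 4.2], [0.26, 2.73], [-2.93, 2.93]. Speed limits (rad/s): [2.57, 2.57, 3.01, 3.14, 3.14, 3.14].

INTERFACE

Orientations are given as a unit quaternion [w, x, y, z].
In Python, from cell import * gives the robot as it stands. The module is installed in compiled form; this text tells all that it offers.
- The arm moves only by the tool arm_command, never from a script. Its argument "steps" is a list that holds one entry, the list of rows, each a list of 4 numbers: the shift along the tool's x, y, z in m, then the turn about the tool's z in rad. A call has 1 to 12 rows; each row is the pose to reach, as a shift and turn from the pose commanded when the call began, along the tool's axes at that moment; what a row does not reach only later rows make up. A row lasts 1/8 s, in which the tool goes at most 62.5 mm and 10.7 degrees, less where a joint would pass 70% of its speed; a pose out of reach is approached as far as the arm can. A call with a gripper value outside its range is refused whole. "gripper" is the finger opening in m, from 0 to 0.0854, set as the call begins (left out, the last holds). The fingers move at their own pace and stop on an object; "force" is the grip in N (left out, the last holds). Time passes only in rows, so rows that repeat a pose let the fingers close. It gives the time, the measured TCP pose, the force, the opening and the grip force at its end, in the units of the state.
- sense(): the state, without advancing time (a new reading comes with each control period).
- capture(name): name is "scene" or "top"; returns the picture (384x512x3 uint8, red, green, blue); there is no depth.
- get_calibration(name): a dict with "mtx" (3x3 intrinsics, pixels), "world_from_camera" (4x4, takes a point from camera to world coordinates). Camera axes: x right, y up, looking along -z (the intrinsics and any distortion apply to the point x, -y, -z); pixel columns grow to the right and rows downward; lengths in m; the calibration is good to about 2 mm. A picture is of the moment at which its call begins. get_calibration takes no time and is no camera call.
- finish_job(): hands the job in; it is judged then, once.
The state is a dict: "time": time; "joint_pos": joint angles; "joint_velocities": joint speeds; "joint_torque": joint torques, N m; "ee_pos": TCP position; "ee_rot": TCP orientation; "wrist_force": force on the tool from outside, world axes, zero at the start; "wrist_torque": the same for the moment, N m; "opening": finger opening in m; "grip_force": force on a finger pad.
Only numpy, scipy, OpenCV 4.12 (cv2) and the standard library are available. Lean on these libraries where they do the work, as an engineer would, in place of code of your own. Each camera call takes 0.05 s, during which the arm holds its last target. There are 200 camera calls.

TASK

We are stripping a crank lift for inspection. Lift the middle gear straight up out of the open gear case, never sideways while it is in mesh, and lay it, the bearing cover, the crank arm and the fork head each in the foam nest cut for it, in any order, so that all four sit fully down and upright in their own pockets. Set the parts down, do not drop them, and leave the oil bottle standing where it is.

Things in the scene. Friction and masses are not known exactly. Their poses are not given: they have to be found in the camera images.
- gear: Brass-coloured middle gear, 58 mm over its 18 teeth, in mesh (1.5 mm play) between two steel gears in the case. Origin: its axis at the underside, z up, 10 mm over the bench at the start. Toothed disc at 4 to 18 mm, steel stub shaft 22 mm thick at 18 to 46 mm over the origin: grip this. 0.35 kg. Lift it straight up 25 mm or more before moving sideways. Round: yaw is free.
- gear_case: Open dark green gear case lying on its back, fixed. Origin: bench level, under the middle gear's axis; local x runs along the row of gears. Spans x -74 to 86, y -51 to 51 mm; walls 26 mm high. The steel gears on both sides (axes at x = -45 and 51 mm) stay; their faces, like the middle gear's, are 28 mm and their shaft ends 30 mm over the bench.
- bearing_cover: Dark green round bearing cover lying flat: flange 84 mm across, 8 mm thick, with a boss 38 mm across rising to 36 mm (grip the boss). Origin: centre of the underside, z up. 0.22 kg. Round: yaw is free.
- crank_arm: Dark green crank arm lying flat along its y: big hub 46 mm across at y = -45 mm, small eye 26 mm across at y = 45 mm, both 32 mm high, joined by a bar 18 mm wide (x), 12 to 32 mm high, bare from y = -22 to 32 mm (grip across it near the origin). Origin: underside, midway between hub and eye axes, z up. 0.4 kg.
- fork_head: Aluminium fork head standing prongs up: base bar 30 (x) x 110 (y) x 26 mm high, a notched prong 14 mm thick (y) on each end up to 58 mm high, 82 mm free between them. Grip across the bar at its middle. Origin: centre of the underside, z up. 0.26 kg. Both ways round are alike.
- gear_nest: Nest of the gear. Fixed blue-grey foam block 108 (x) x 156 (y) x 15 mm with a round pocket 73 mm across, a yellow toothed silhouette on its floor. Origin: pocket centre at bench level; pocket floor at 5, foam top at 15 mm.
- cover_nest: Nest of the bearing cover. Fixed blue-grey foam block 108 (x) x 156 (y) x 15 mm with a round pocket 98 mm across, the larger of the two round ones, a plain yellow disc 84 mm across on its floor. Origin: pocket centre at bench level; pocket floor at 5, foam top at 15 mm.
- crank_nest: Nest of the crank arm. Fixed blue-grey foam block 108 (x) x 156 (y) x 15 mm with a keyhole pocket: wide end 60 x 60 mm for the hub (y -75 to -15 mm), narrow end 40 mm wide for the eye (y -15 to 65 mm), too narrow for the hub; yellow crank silhouette. The arm is home when its origin and axes agree with the nest's in plan. Origin: at bench level; pocket floor at 5, foam top at 15 mm; block from y = -82 to 74 mm.
- fork_nest: Nest of the fork head, which stands in it upright along y. Fixed blue-grey foam block 108 (x) x 156 (y) x 15 mm with a plain rectangular pocket 44 (x) x 124 (y) mm, a yellow bar on its floor. Origin: pocket centre at bench level; pocket floor at 5, foam top at 15 mm.
- oil_bottle: Small yellow oil bottle with a red cap, 48 mm across, 110 mm tall, standing at the left end of the work; not to be disturbed. Origin: centre of its underside.

How it is judged:
At the end, for the whole second after the job is handed in: Each part rests released in its own nest: origin within 11.5 mm of the nest's in plan, underside within 3 mm of the pocket floor, tilt under 0.1 rad, crank arm and fork head within 0.25 rad of the nest's direction; the oil bottle upright within 30 mm of its start (horizontal distance between gear and gear_nest below 0.0115 m and z of gear in the frame of gear_nest below 0.008 m and angle between each of gear, bearing_cover, crank_arm, fork_head's own z axis and vertical below 0.1 rad and linear speed of each of gear, bearing_cover, crank_arm, fork_head below 0.02 m/s and angular speed of each of gear, bearing_cover, crank_arm, fork_head below 0.2 rad/s and horizontal distance between bearing_cover and cover_nest below 0.0115 m and z of bearing_cover in the frame of cover_nest below 0.008 m and horizontal distance between crank_arm and crank_nest below 0.0115 m and z of crank_arm in the frame of crank_nest below 0.008 m and angle between the y axis of crank_arm and the y axis of crank_nest, either way round below 0.25 rad and horizontal distance between fork_head and fork_nest below 0.0115 m and z of fork_head in the frame of fork_nest below 0.008 m and angle between the y axis of fork_head and the y axis of fork_nest, either way round below 0.25 rad and distance of oil_bottle from where it was at the start of the episode below 0.03 m and angle between oil_bottle's own z axis and vertical below 0.3 rad); the robot touches nothing.
It fails at once if the oil bottle is knocked over or pushed more than 30 mm (distance of oil_bottle from where it was at the start of the episode above 0.03 m or angle between oil_bottle's own z axis and vertical above 0.3 rad).
It fails at once if the gear is forced sideways (more than 6 mm) or levered over (more than 0.3 rad) while it is still between its neighbours in the case (horizontal distance between gear and gear_case below 0.05 m and z of gear in the frame of gear_case below 0.022 m and (horizontal distance between gear and gear_case above 0.006 m or angle between gear's own z axis and vertical above 0.3 rad)).
It fails at once if a part is dropped or thrown (moves faster than 0.7 m/s with no finger on it) ((linear speed of gear above 0.7 m/s and contact force between gear and the fingers below 0.1 N) or (linear speed of bearing_cover above 0.7 m/s and contact force between bearing_cover and the fingers below 0.1 N) or (linear speed of crank_arm above 0.7 m/s and contact force between crank_arm and the fingers below 0.1 N) or (linear speed of fork_head above 0.7 m/s and contact force between fork_head and the fingers below 0.1 N)).
It also fails if it takes over 115 s, if anything falls off the work surface, if the arm or the gripper's body presses on something with over 40 N, if the wrist force passes 120 N, or if a joint passes its speed limit or range.

## Working session

There is one attempt and no reset: what is moved stays moved. The work goes in short steps, Python scripts to look and compute and a tool call to move; the robot and the scene stay as the last step left them, time stands still between calls to the robot, and variables do not carry over. Pictures are saved under pics/ and viewed, at most 14 in all, crops included, and the job is handed in when it is done.

Besides the shell and the picture viewer there is one more tool, called after ">>>" as name([rows], argument=value, ...), one row to a line, values as JSON. arm_command: Moves the arm, as the interface text tells. Its arguments: {"type":"object","properties":{"steps":{"type":"array","items":{"type":"array","items":{"type":"array","items":{"type":"number"}}}},"gripper":{"type":"number"},"force":{"type":"number"}},"required":["steps"]}

```bash
mkdir -p pics
python3 - <<'E'
from cell import *
import cv2,numpy as np
for n in("scene","top"):
    im=capture(n);cv2.imwrite(f"pics/{n}0.png",cv2.cvtColor(im,cv2.COLOR_RGB2BGR))
    c=get_calibration(n);print(n,np.round(c["mtx"],1).tolist(),np.round(c["world_from_camera"],3).tolist(),[k for k in c])
s=sense();print(s["ee_pos"],s["ee_rot"],s["opening"])
E
```

```text
scene [[355.5, 0.0, 253.7], [0.0, 355.5, 194.2], [0.0, 0.0, 1.0]] [[-0.745, -0.464, 0.479, 0.912], [0.666, -0.53, 0.524, 0.488], [0.011, 0.71, 0.704, 0.585], [0.0, 0.0, 0.0, 1.0]] ['mtx', 'world_from_camera']
top [[432.8, 0.0, 252.8], [0.0, 432.8, 190.5], [0.0, 0.0, 1.0]] [[-0.02, 0.992, -0.125, 0.427], [-1.0, -0.02, 0.002, 0.08], [-0.001, 0.125, 0.992, 1.03], [0.0, 0.0, 0.0, 1.0]] ['mtx', 'world_from_camera']
[ 0.18724229 -0.49018114  0.23057874] [-6.90631189e-04  9.83409823e-01  1.81396356e-01 -7.05515416e-05] 0.08569082385182655
```

View pics/top0.png

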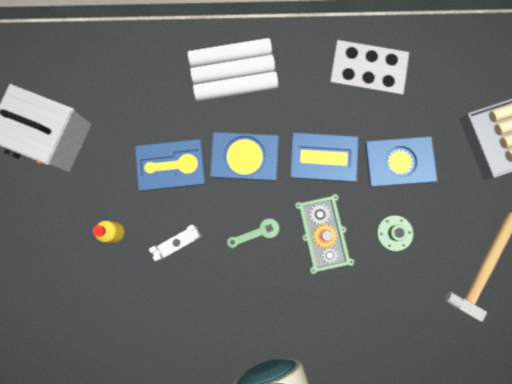

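View pics/scene0.png

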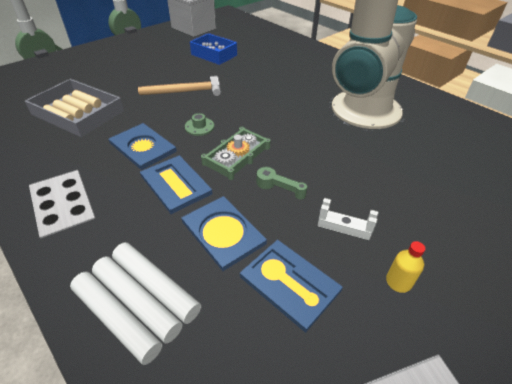

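The top view shows, left to right:
- **Nests:** crank (168,165), cover (245,156), fork (325,157) and gear (401,161).
- **Parts:** bottle (108,231), fork (175,243), crank (255,233) with the hub on the right, case and gear (325,235), and cover (396,233).

The scene view agrees with this. Next I measure by colour masks.

```bash
cat > h.py <<'E'
from cell import *
import cv2,numpy as np
def ray(n,u,v,z):
    c=get_calibration(n);K=c["mtx"];T=np.array(c["world_from_camera"])
    d=T[:3,:3]@np.array([(u-K[0][2])/K[0][0],-(v-K[1][2])/K[1][1],-1]);o=T[:3,3]
    return (o+d*(z-o[2])/d[2])
def comps(m,lo=20):
    n,l,s,c=cv2.connectedComponentsWithStats(m.astype(np.uint8))
    return [(c[i],s[i],l==i) for i in range(1,n) if s[i][4]>=lo]
def yaw():
    q=sense()["ee_rot"];return 2*np.arctan2(q[2],q[1])
def plan(x,y,z,a):
    s=sense();p=s["ee_pos"];b=yaw();d=np.array([x,y,z])-p
    t=-(a-b);t=(t+np.pi/2)%np.pi-np.pi/2
    print("t %.2f dx %.4f dy %.4f dz %.4f turn %.3f (j6 %.2f) at"%(s["time"],d@[np.cos(b),np.sin(b),0],d@[np.sin(b),-np.cos(b),0],-d[2],t,s["joint_pos"][5]),np.round(p,4),round(b,3),"F",np.round(s["wrist_force"],1),"op %.4f g %.1f"%(s["opening"],s["grip_force"]))
def snap(n,f,box=None,k=1):
    im=cv2.cvtColor(capture(n),cv2.COLOR_RGB2BGR)
    if box:im=im[box[1]:box[3],box[0]:box[2]]
    cv2.imwrite("pics/"+f,cv2.resize(im,None,fx=k,fy=k,interpolation=cv2.INTER_CUBIC))
E
python3 - <<'E'
from h import *
for n in("top","scene"):
    im=capture(n);h=cv2.cvtColor(im,cv2.COLOR_RGB2HSV);H,S,V=[h[...,i].astype(int) for i in range(3)]
    def rep(name,m,z,lo):
        for c,s,k in comps(m,lo):
            ys,xs=np.nonzero(k);P=np.array([ray(n,a,b,z)[:2] for a,b in zip(xs,ys)])
            mu=P.mean(0);w,v=np.linalg.eigh(np.cov((P-mu).T));e=v[:,1];q=(P-mu)@e;q2=(P-mu)@v[:,0]
            print(n,name,np.round(c,1),s[4],"xy",np.round(mu,4),"ext",np.round([np.ptp(q),np.ptp(q2)],3),"ang",round(float(np.arctan2(e[1],e[0])),3),"skew",round(float((q**3).mean()/q.std()**3),2))
    rep("yellow",(H>22)&(H<34)&(S>150)&(V>120),.005,80)
    rep("blue",(H>100)&(H<120)&(S>110)&(V>60),.015,1500)
    rep("green",(H>40)&(H<85)&(S>40)&(V>60),.016,100)
    rep("orange",(H>5)&(H<21)&(S>120)&(V>150),.028,60)
    if n=="top":
        rep("white",(S<40)&(V>130)&(np.indices(H.shape)[0]>215)&(np.indices(H.shape)[1]<215),.02,100)
        big=np.hstack([cv2.resize(im[190:276,290:356],None,fx=6,fy=6,interpolation=2),cv2.resize(im[205:265,366:426],(396,516),interpolation=2)])
        cv2.imwrite("pics/top1.png",cv2.cvtColor(big,cv2.COLOR_RGB2BGR))
E
```

```text
top yellow [111.2 231.6] 385 xy [0.4658 0.4133] ext [0.061 0.049] ang 1.385 skew 0.1
top green [320.1 231.3] 566 xy [ 0.4569 -0.0775] ext [0.175 0.108] ang -3.06 skew 0.18
top green [255.6 233. ] 548 xy [0.4555 0.073 ] ext [0.126 0.046] ang 1.911 skew 0.31
top green [391.9 233.2] 114 xy [ 0.4486 -0.2447] ext [0.039 0.032] ang -2.983 skew 0.07
top orange [321.9 236.1] 72 xy [ 0.4449 -0.0793] ext [0.035 0.03 ] ang -3.025 skew -0.01
top white [174.7 242.8] 755 xy [0.4365 0.2607] ext [0.121 0.038] ang 2.063 skew 0.01
scene yellow [142.2 145.4] 133 xy [ 0.6184 -0.2779] ext [0.044 0.043] ang -3.035 skew 0.03
scene yellow [175.4 183.1] 329 xy [ 0.633  -0.0948] ext [0.103 0.026] ang 1.488 skew -0.07
scene yellow [222.7 231.4] 890 xy [0.6397 0.0957] ext [0.079 0.078] ang 2.843 skew 0.02
scene yellow [404.2 271.5] 1038 xy [0.4402 0.4016] ext [0.102 0.052] ang -2.963 skew 0.01Traceback (most recent call last):
  File "<stdin>", line 9, in <module>
  File "<stdin>", line 6, in rep
  File "h.py", line 4, in ray
    c=get_calibration(n);K=c["mtx"];T=np.array(c["world_from_camera"])
ValueError: time passes only in moves, steps and waits
```

View pics/top1.png

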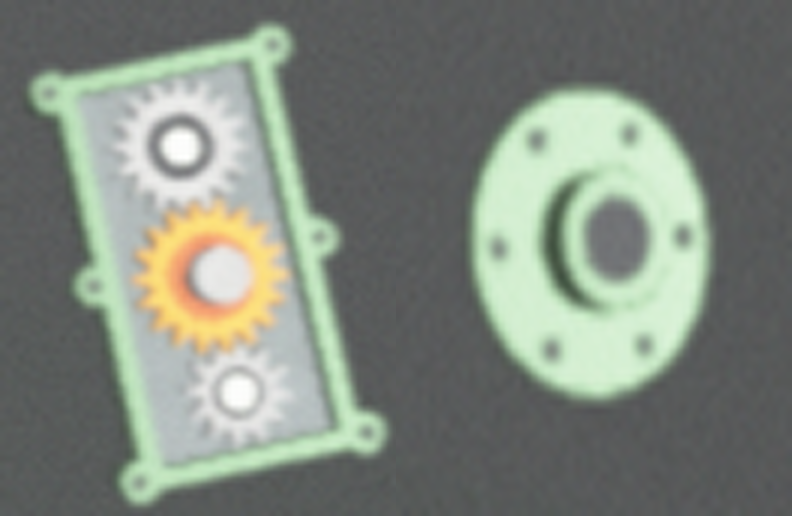

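The crop shows the gear's stub top at about (326.4,235.2) and its toothed disc at (324.9,235.4). The steel shaft ends are at (319.8,214) and (329.5,255). The cover flange is centred at (395.2,232.7) and its boss top at (398.9,232.2). I'll convert these to positions, with looser masks for the rest.

```bash
python3 - <<'E'
s=open('h.py').read()
s=s.replace('''def ray(n,u,v,z):
    c=get_calibration(n);K=c["mtx"];T=np.array(c["world_from_camera"])''','''import os,pickle
if not os.path.exists("cal.pkl"):pickle.dump({n:get_calibration(n) for n in("top","scene")},open("cal.pkl","wb"))
CAL=pickle.load(open("cal.pkl","rb"))
def ray(n,u,v,z):
    c=CAL[n];K=c["mtx"];T=np.array(c["world_from_camera"])''')
open('h.py','w').write(s)
E
python3 - <<'E'
from h import *
def an(n,name,m,z,lo,hi=1e9):
    for c,s,k in comps(m,lo):
        if s[4]>hi: continue
        ys,xs=np.nonzero(k);P=np.array([ray(n,a,b,z)[:2] for a,b in zip(xs,ys)])
        mu=P.mean(0);w,v=np.linalg.eigh(np.cov((P-mu).T));e=v[:,1];q=(P-mu)@e;q2=(P-mu)@v[:,0]
        print(n,name,np.round(c,1),s[4],"xy",np.round(mu,4),"ext",np.round([np.ptp(q),np.ptp(q2)],3),"ang",round(float(np.arctan2(e[1],e[0])),3),"mid",np.round(mu+e*(q.max()+q.min())/2,4))
for n in("top","scene"):
    im=capture(n);h=cv2.cvtColor(im,cv2.COLOR_RGB2HSV);H,S,V=[h[...,i].astype(int) for i in range(3)]
    if n=="top": print([ (p,h[p[1],p[0]].tolist()) for p in((245,156),(220,140),(240,236),(385,233),(300,240),(325,225))])
    I=np.indices(H.shape)
    an(n,"yel",(H>20)&(H<36)&(S>90)&(V>110),.005,80)
    an(n,"green",(H>40)&(H<90)&(S>25)&(V>55)&((V>100)if n=="top" else True),.016,80)
    for nm,b in(("nests",None),):
        B=(H>95)&(H<125)&(S>80)&(V>50)
        for c,s,k in comps(B,800):
            ct=max(cv2.findContours(k.astype(np.uint8),cv2.RETR_EXTERNAL,cv2.CHAIN_APPROX_NONE)[0],key=cv2.contourArea)
            r=cv2.boxPoints(cv2.minAreaRect(ct)) if n=="top" else cv2.approxPolyDP(cv2.convexHull(ct),6,True)[:,0]
            P=np.array([ray(n,*p,.012)[:2] for p in r]);print(n,"blue",np.round(c),len(r),"ctr",np.round(P.mean(0),4),"sides",np.round(np.linalg.norm(P-np.roll(P,1,0),axis=1),3))
print("gear stub",ray("top",326.4,235.2,.056),"disc",ray("top",324.9,235.4,.028))
a=ray("top",290+181.5/6-.5,190+146.5/6-.5,.030);b=ray("top",290+239.5/6-.5,190+391.5/6-.5,.030);print("steel",a,b,np.linalg.norm(a-b))
print("cover",ray("top",395.2,232.7,.008),ray("top",398.9,232.2,.036))
E
```

```text
[((245, 156), [30, 142, 255]), ((220, 140), [106, 109, 195]), ((240, 236), [60, 51, 206]), ((385, 233), [56, 33, 238]), ((300, 240), [90, 6, 91]), ((325, 225), [20, 116, 239])]
top yel [244.2 156.4] 935 xy [0.64   0.0967] ext [0.083 0.082] ang 2.229 mid [0.6402 0.0964]
top yel [323.1 157.2] 539 xy [ 0.6342 -0.0934] ext [0.109 0.029] ang 1.491 mid [ 0.6341 -0.094 ]
top yel [399.6 161.4] 288 xy [ 0.6203 -0.277 ] ext [0.048 0.045] ang 0.896 mid [ 0.6208 -0.2764]
top yel [174.1 164.6] 557 xy [0.6233 0.2654] ext [0.124 0.045] ang 1.658 mid [0.6226 0.274 ]
top yel [111.2 231.6] 444 xy [0.4658 0.4135] ext [0.065 0.053] ang 1.396 mid [0.4662 0.4157]
top yel [325.  235.5] 165 xy [ 0.4466 -0.0903] ext [0.052 0.05 ] ang 1.995 mid [ 0.4466 -0.0904]
top green [324.2 234.1] 1105 xy [ 0.4502 -0.0868] ext [0.17  0.108] ang -2.948 mid [ 0.4521 -0.0864]
top green [394.6 232.9] 1010 xy [ 0.4492 -0.251 ] ext [0.086 0.085] ang -2.433 mid [ 0.4493 -0.2509]
top green [255.6 233. ] 662 xy [0.4554 0.0731] ext [0.13  0.049] ang 1.912 mid [0.4529 0.08  ]
top blue [244. 156.] 4 ctr [0.6398 0.0971] sides [0.157 
[... 1394 characters left out ...]
47  0.171 0.621]
scene blue [150.  11.] 4 ctr [ 0.0712 -1.1744] sides [0.288 0.137 0.394 0.2  ]
scene blue [213.  48.] 6 ctr [ 0.1003 -0.6459] sides [0.124 0.125 0.135 0.133 0.102 0.124]
scene blue [161. 167.] 5 ctr [ 0.6184 -0.1886] sides [0.343 0.105 0.155 0.203 0.104]
scene blue [224. 232.] 4 ctr [0.6391 0.0954] sides [0.157 0.111 0.162 0.106]
scene blue [292. 285.] 4 ctr [0.6232 0.274 ] sides [0.11  0.154 0.111 0.153]
gear stub [ 0.44621568 -0.08506287  0.056     ] disc [ 0.44636803 -0.08632485  0.028     ]
steel [ 0.49595816 -0.07609981  0.03      ] [ 0.40215891 -0.09452219  0.03      ] 0.09559123447466236
cover [ 0.44977965 -0.25505953  0.008     ] [ 0.45013485 -0.2544145   0.036     ]
```

The sizes and spacings fit: the steel axes come out 95.6 mm apart against 96, and the blocks and discs are right. I'll start with the cover.

Run:
```python
from h import *
plan(.450,-.2547,.10,yaw())
snap("top","fc.png",(140,210,290,270),5)
```

```text
t 0.30 dx 0.3295 dy -0.1264 dz 0.1311 turn 0.000 (j6 -0.07) at [ 0.1873 -0.4904  0.2311] 0.365 F [ 0.6 -0.3 -0.9] op 0.0852 g 0.0
```

View pics/fc.png

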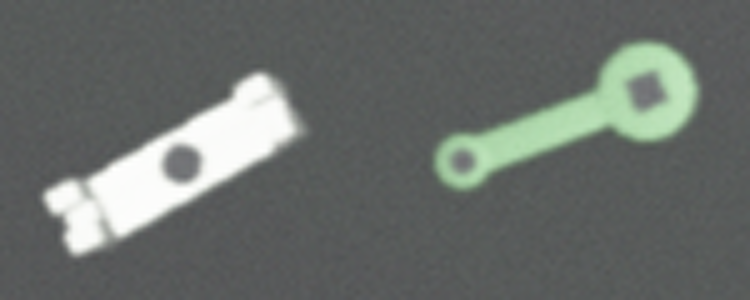

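The crop shows the crank's hub bore at (647,90)/5 and eye bore at (462,161)/5, both from crop origin (140,210). The fork's central bar hole is at (182,163)/5. Now I move to the cover.

Run:
```python
from h import *
f=lambda u,v,z:ray("top",140+(u+.5)/5-.5,210+(v+.5)/5-.5,z)
a=f(647,90,.032);b=f(462,161,.032);d=b-a;print("crank",(a+b)/2,np.linalg.norm(d),np.arctan2(d[1],d[0]))
print("fork",f(182,163,.026))
```

```text
crank [0.45130495 0.08481206 0.032     ] 0.09083814987181789 1.915856222998935
fork [0.43763574 0.25680436 0.026     ]
```

>>> arm_command([
  [[0.05, -0.019, 0.02, 0], [0.1, -0.038, 0.04, 0], [0.15, -0.058, 0.06, 0], [0.2, -0.077, 0.08, 0], [0.25, -0.096, 0.1, 0], [0.3, -0.115, 0.12, 0], [0.3295, -0.1264, 0.13, 0], [0.3295, -0.1264, 0.131, 0], [0.3295, -0.1264, 0.131, 0], [0.3295, -0.1264, 0.131, 0]],
], gripper=0.085)

```text
time: 1.6
ee_pos: [0.4496, -0.2558, 0.1009]
ee_rot: [0.0, 0.984, 0.181, 0.0]
wrist_force: [0.7, 0.5, -0.4]
opening: 0.0848
grip_force: 0.0
```

```bash
python3 -c "
from h import *
plan(.450,-.2547,.009,yaw())"
```

```text
t 1.60 dx 0.0008 dy -0.0009 dz 0.0919 turn 0.000 (j6 0.62) at [ 0.4496 -0.2558  0.1009] 0.363 F [ 0.7  0.5 -0.4] op 0.0848 g 0.0
```

>>> arm_command([
  [[0, 0, 0.04, 0], [0.0005, -0.0005, 0.07, 0], [0.0005, -0.0005, 0.085, 0], [0.0005, -0.0005, 0.091, 0], [0.0005, -0.0005, 0.091, 0], [0.0005, -0.0005, 0.091, 0]],
])

```text
time: 2.35
ee_pos: [0.451, -0.2547, 0.0105]
ee_rot: [0.001, 0.983, 0.181, 0.001]
wrist_force: [0.0, 0.1, 0.3]
opening: 0.0848
grip_force: 0.0
```

>>> arm_command([
  [[0, 0, 0, 0], [0, 0, 0, 0], [0, 0, 0, 0], [0, 0, 0, 0], [0, 0, 0, 0], [0, 0, 0, 0], [0, 0, 0, 0], [0, 0, 0, 0]],
], gripper=0.02, force=60)

```text
time: 3.35
ee_pos: [0.4507, -0.2544, 0.0099]
ee_rot: [0.0, 0.983, 0.181, 0.0]
wrist_force: [-0.5, -0.1, 6.0]
opening: 0.0362
grip_force: 60.8
```

>>> arm_command([
  [[0, 0, -0.01, 0], [0, 0, -0.03, 0], [0, 0, -0.06, 0], [0, 0, -0.09, 0], [0, 0, -0.11, 0], [0, 0, -0.11, 0], [0, 0, -0.11, 0]],
])

```text
time: 4.22
ee_pos: [0.4497, -0.2538, 0.1179]
ee_rot: [-0.001, 0.983, 0.181, -0.001]
wrist_force: [-0.9, 0.2, -3.2]
opening: 0.0365
grip_force: 60.3
```

```bash
python3 -c "
from h import *
plan(.640,.0965,.12,yaw())"
```

```text
t 4.22 dx 0.3027 dy -0.2593 dz -0.0021 turn 0.000 (j6 0.62) at [ 0.4497 -0.2538  0.1179] 0.365 F [-0.9  0.2 -3.2] op 0.0365 g 60.3
```

>>> arm_command([
  [[0.02, -0.017, 0, 0], [0.055, -0.047, 0, 0], [0.09, -0.077, 0, 0], [0.125, -0.107, 0, 0], [0.16, -0.137, 0, 0], [0.195, -0.167, 0, 0], [0.23, -0.197, 0, 0], [0.265, -0.227, 0, 0], [0.29, -0.248, 0, 0], [0.303, -0.259, 0, 0], [0.303, -0.259, 0, 0], [0.303, -0.259, 0, 0]],
])

```text
time: 5.72
ee_pos: [0.6406, 0.0946, 0.1188]
ee_rot: [0.0, 0.984, 0.181, -0.001]
wrist_force: [-0.6, -0.1, -1.7]
opening: 0.0366
grip_force: 60.4
```

```bash
python3 -c "
from h import *
plan(.640,.0965,.0155,yaw())"
```

```text
t 5.72 dx 0.0001 dy -0.0019 dz 0.1033 turn 0.000 (j6 1.30) at [0.6406 0.0946 0.1188] 0.364 F [-0.6 -0.1 -1.7] op 0.0366 g 60.4
```

>>> arm_command([
  [[0, -0.001, 0.035, 0], [0, -0.001, 0.065, 0], [0, -0.001, 0.085, 0], [0, -0.001, 0.095, 0], [0, -0.001, 0.1, 0], [0, -0.001, 0.102, 0], [0, -0.001, 0.103, 0], [0, -0.001, 0.103, 0]],
])

```text
time: 6.72
ee_pos: [0.6409, 0.0968, 0.0168]
ee_rot: [0.0, 0.983, 0.181, 0.0]
wrist_force: [0.7, -0.4, -1.5]
opening: 0.0366
grip_force: 60.4
```

```bash
python3 -c "
from h import *
plan(.640,.0965,.0150,yaw())"
```

```text
t 6.72 dx -0.0010 dy -0.0000 dz 0.0018 turn 0.000 (j6 1.30) at [0.6409 0.0968 0.0168] 0.365 F [ 0.7 -0.4 -1.5] op 0.0366 g 60.4
```

Lower 1.5 mm more, release, and rise.

>>> arm_command([
  [[0, 0, 0.001, 0], [0, 0, 0.0015, 0], [0, 0, 0.0015, 0]],
])

```text
time: 7.1
ee_pos: [0.6407, 0.0968, 0.015]
ee_rot: [0.0, 0.983, 0.181, 0.0]
wrist_force: [-0.6, -0.3, -0.8]
opening: 0.0361
grip_force: 60.8
```

>>> arm_command([
  [[0, 0, 0, 0], [0, 0, 0, 0], [0, 0, 0, 0], [0, 0, 0, 0], [0, 0, 0, 0], [0, 0, 0, 0], [0, 0, -0.04, 0], [0, 0, -0.09, 0], [0, 0, -0.12, 0], [0, 0, -0.12, 0]],
], gripper=0.085)

```text
time: 8.35
ee_pos: [0.6421, 0.0969, 0.1383]
ee_rot: [0.0, 0.983, 0.181, 0.003]
wrist_force: [1.7, -0.2, -0.3]
opening: 0.085
grip_force: 0.0
```

```bash
python3 -c "
from h import *
plan(.4462,-.0858,.12,.194)"
```

```text
t 8.35 dx -0.2482 dy 0.1008 dz 0.0183 turn 0.171 (j6 1.30) at [0.6421 0.0969 0.1383] 0.365 F [ 1.7 -0.2 -0.3] op 0.0850 g 0.0
```

Next is the gear. I go above it with the finger line across the row.

>>> arm_command([
  [[-0.03, 0.012, 0, 0.02], [-0.08, 0.032, 0, 0.05], [-0.13, 0.052, 0, 0.1], [-0.18, 0.072, 0.01, 0.15], [-0.22, 0.09, 0.018, 0.171], [-0.24, 0.098, 0.018, 0.171], [-0.248, 0.101, 0.018, 0.171], [-0.248, 0.101, 0.018, 0.171], [-0.248, 0.101, 0.018, 0.171], [-0.248, 0.101, 0.018, 0.171]],
])

```text
time: 9.6
ee_pos: [0.4454, -0.0855, 0.1167]
ee_rot: [-0.0, 0.995, 0.097, -0.0]
wrist_force: [0.2, 0.5, -0.1]
opening: 0.085
grip_force: 0.0
```

```bash
python3 -c "
from h import *
plan(.4462,-.0858,.031,.194)
snap('top','g1.png',(180,100,430,280),3)"
```

```text
t 9.60 dx 0.0007 dy 0.0004 dz 0.0857 turn 0.001 (j6 1.10) at [ 0.4454 -0.0855  0.1167] 0.195 F [ 0.2  0.5 -0.1] op 0.0850 g 0.0
```

View pics/g1.png

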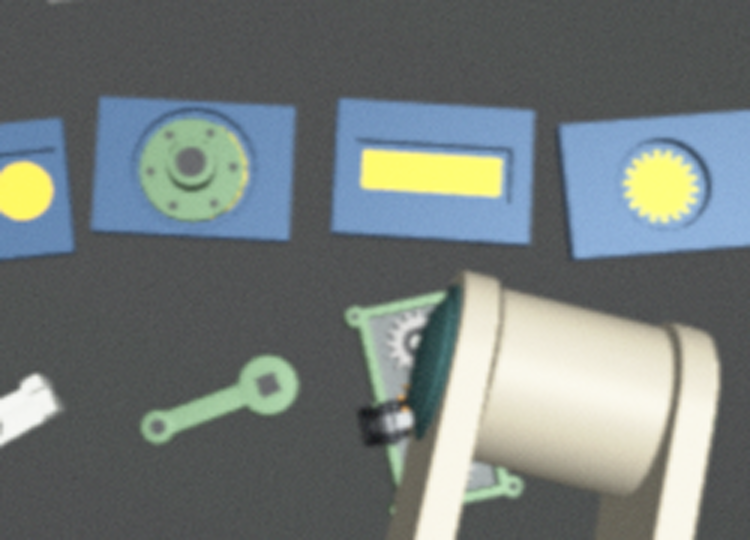

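The cover is down in its pocket, a few mm off centre, and I will check it later. Now I lower onto the gear stub and close gently.

>>> arm_command([
  [[0.0005, 0.0003, 0.03, 0], [0.0005, 0.0003, 0.055, 0], [0.0005, 0.0003, 0.075, 0], [0.0005, 0.0003, 0.082, 0], [0.0005, 0.0003, 0.085, 0], [0.0005, 0.0003, 0.085, 0], [0.0005, 0.0003, 0.085, 0]],
])

```text
time: 10.52
ee_pos: [0.446, -0.0864, 0.0326]
ee_rot: [0.0, 0.995, 0.097, 0.001]
wrist_force: [0.1, 0.4, 0.3]
opening: 0.0851
grip_force: 0.0
```

>>> arm_command([
  [[0, 0, 0, 0], [0, 0, 0, 0], [0, 0, 0, 0], [0, 0, 0, 0], [0, 0, 0, 0], [0, 0, 0, 0], [0, 0, 0, 0], [0, 0, 0, 0], [0, 0, 0, 0], [0, 0, 0, 0]],
], gripper=0.012, force=40)

```text
time: 11.78
ee_pos: [0.4456, -0.0863, 0.0319]
ee_rot: [0.0, 0.995, 0.097, 0.0]
wrist_force: [-0.9, 0.9, 3.6]
opening: 0.0203
grip_force: 39.1
```

```bash
python3 -c "
from h import *
plan(.4462,-.0858,.031,.194)"
```

```text
t 11.78 dx 0.0006 dy -0.0003 dz 0.0009 turn -0.000 (j6 1.10) at [ 0.4456 -0.0863  0.0319] 0.194 F [-0.9  0.9  3.6] op 0.0203 g 39.1
```

>>> arm_command([
  [[0, 0, 0, 0], [0, 0, -0.003, 0], [0, 0, -0.008, 0], [0, 0, -0.016, 0], [0, 0, -0.026, 0], [0, 0, -0.038, 0], [0, 0, -0.052, 0], [0, 0, -0.068, 0], [0, 0, -0.082, 0], [0, 0, -0.09, 0], [0, 0, -0.09, 0]],
], force=60)

```text
time: 13.15
ee_pos: [0.4458, -0.0863, 0.1224]
ee_rot: [0.0, 0.995, 0.097, 0.001]
wrist_force: [0.5, -0.0, -3.8]
opening: 0.02
grip_force: 58.8
```

```bash
python3 -c "
from h import *
plan(.6197,-.2772,.12,yaw())"
```

```text
t 13.15 dx 0.1338 dy 0.2208 dz 0.0024 turn 0.000 (j6 1.10) at [ 0.4458 -0.0863  0.1224] 0.194 F [ 0.5 -0.  -3.8] op 0.0200 g 58.8
```

>>> arm_command([
  [[0.01, 0.017, 0, 0], [0.03, 0.05, 0, 0], [0.052, 0.085, 0, 0], [0.073, 0.12, 0, 0], [0.094, 0.155, 0, 0], [0.112, 0.185, 0, 0], [0.126, 0.208, 0, 0], [0.134, 0.221, 0, 0], [0.134, 0.221, 0, 0], [0.134, 0.221, 0, 0]],
])

```text
time: 14.4
ee_pos: [0.6191, -0.2767, 0.1209]
ee_rot: [-0.001, 0.995, 0.097, -0.001]
wrist_force: [0.1, -0.0, -4.3]
opening: 0.02
grip_force: 59.2
```

```bash
python3 -c "
from h import *
plan(.6197,-.2772,.028,yaw())"
```

```text
t 14.40 dx 0.0005 dy 0.0006 dz 0.0929 turn 0.000 (j6 0.90) at [ 0.6191 -0.2767  0.1209] 0.194 F [ 0.1 -0.  -4.3] op 0.0200 g 59.2
```

>>> arm_command([
  [[0.0005, 0.0005, 0.03, 0], [0.0005, 0.0005, 0.055, 0], [0.0005, 0.0005, 0.073, 0], [0.0005, 0.0005, 0.084, 0], [0.0005, 0.0005, 0.09, 0], [0.0005, 0.0005, 0.092, 0], [0.0005, 0.0005, 0.0928, 0], [0.0005, 0.0005, 0.0928, 0], [0.0005, 0.0005, 0.0928, 0]],
])

```text
time: 15.52
ee_pos: [0.6204, -0.2778, 0.0295]
ee_rot: [0.0, 0.995, 0.097, 0.0]
wrist_force: [-0.7, 0.0, -4.1]
opening: 0.0197
grip_force: 59.4
```

```bash
python3 -c "
from h import *
plan(.6197,-.2772,.0268,yaw())"
```

```text
t 15.53 dx -0.0005 dy -0.0007 dz 0.0027 turn 0.000 (j6 0.90) at [ 0.6204 -0.2778  0.0295] 0.194 F [-0.7  0.  -4.1] op 0.0197 g 59.4
```

>>> arm_command([
  [[0, 0, 0.001, 0], [0, 0, 0.002, 0], [0, 0, 0.0025, 0], [0, 0, 0.0025, 0], [0, 0, 0.0025, 0]],
])

```text
time: 16.15
ee_pos: [0.6204, -0.2777, 0.0271]
ee_rot: [0.0, 0.995, 0.097, 0.0]
wrist_force: [-1.3, 1.6, 2.5]
opening: 0.0201
grip_force: 59.7
```

>>> arm_command([
  [[0, 0, 0, 0], [0, 0, 0, 0], [0, 0, 0, 0], [0, 0, 0, 0], [0, 0, 0, 0], [0, 0, 0, 0], [0, 0, -0.03, 0], [0, 0, -0.07, 0], [0, 0, -0.11, 0], [0, 0, -0.11, 0]],
], gripper=0.085)

```text
time: 17.4
ee_pos: [0.6219, -0.2785, 0.1416]
ee_rot: [0.002, 0.995, 0.097, 0.004]
wrist_force: [0.3, -0.2, -0.3]
opening: 0.0849
grip_force: 0.0
```

```bash
python3 -c "
from h import *
plan(.4513,.0848,.12,.345)"
```

```text
t 17.40 dx -0.0974 dy -0.3894 dz 0.0216 turn -0.151 (j6 0.90) at [ 0.6219 -0.2785  0.1416] 0.194 F [ 0.3 -0.2 -0.3] op 0.0849 g 0.0
```

The gear is set down. Next is the crank, with tool yaw 1.915 so that j6 stays within range.

```bash
sed -i 's/t=(t+np.pi\/2)%np.pi-np.pi\/2//' h.py && python3 -c "
from h import *
plan(.4513,.0848,.12,1.915)"
```

```text
t 17.40 dx -0.0974 dy -0.3894 dz 0.0216 turn -1.721 (j6 0.90) at [ 0.6219 -0.2785  0.1416] 0.194 F [ 0.3 -0.2 -0.3] op 0.0849 g 0.0
```

>>> arm_command([
  [[-0.005, -0.02, 0, -0.1], [-0.015, -0.06, 0, -0.25], [-0.025, -0.1, 0, -0.4], [-0.035, -0.14, 0, -0.56], [-0.045, -0.18, 0, -0.72], [-0.055, -0.22, 0, -0.88], [-0.065, -0.26, 0, -1.04], [-0.075, -0.3, 0, -1.2], [-0.085, -0.34, 0.01, -1.36], [-0.092, -0.37, 0.02, -1.52], [-0.097, -0.388, 0.02, -1.68], [-0.097, -0.389, 0.02, -1.721]],
])

```text
time: 18.9
ee_pos: [0.4489, 0.0864, 0.1153]
ee_rot: [-0.001, 0.574, 0.819, -0.001]
wrist_force: [-0.2, -0.6, 0.2]
opening: 0.0851
grip_force: 0.0
```

>>> arm_command([
  [[0, 0, 0, 0], [0, 0, 0, 0]],
])

```text
time: 19.15
ee_pos: [0.4499, 0.0851, 0.116]
ee_rot: [-0.0, 0.576, 0.817, -0.0]
wrist_force: [-0.0, -0.7, 0.1]
opening: 0.0849
grip_force: 0.0
```

```bash
python3 -c "
from h import *
plan(.4513,.0848,.012,1.915)"
```

```text
t 19.15 dx -0.0008 dy 0.0012 dz 0.1040 turn -0.001 (j6 -0.24) at [0.4499 0.0851 0.116 ] 1.914 F [-0.  -0.7  0.1] op 0.0849 g 0.0
```

>>> arm_command([
  [[-0.0005, 0.001, 0.04, 0], [-0.0005, 0.001, 0.075, 0], [-0.0005, 0.001, 0.093, 0], [-0.0005, 0.001, 0.1, 0], [-0.0005, 0.001, 0.104, 0], [-0.0005, 0.001, 0.104, 0], [-0.0005, 0.001, 0.104, 0]],
])

```text
time: 20.02
ee_pos: [0.4517, 0.0853, 0.0132]
ee_rot: [0.001, 0.576, 0.818, 0.0]
wrist_force: [0.3, -0.3, 0.1]
opening: 0.0851
grip_force: 0.0
```

>>> arm_command([
  [[0, 0, 0, 0], [0, 0, 0, 0], [0, 0, 0, 0], [0, 0, 0, 0], [0, 0, 0, 0], [0, 0, 0, 0], [0, 0, 0, 0], [0, 0, 0, 0], [0, 0, 0, 0], [0, 0, 0, 0]],
], gripper=0.008, force=70)

```text
time: 21.28
ee_pos: [0.4514, 0.0853, 0.0128]
ee_rot: [0.0, 0.576, 0.818, 0.0]
wrist_force: [-1.2, 0.7, 4.4]
opening: 0.0164
grip_force: 71.3
```

>>> arm_command([
  [[0, 0, -0.005, 0], [0, 0, -0.02, 0], [0, 0, -0.045, 0], [0, 0, -0.075, 0], [0, 0, -0.1, 0], [0, 0, -0.11, 0], [0, 0, -0.11, 0], [0, 0, -0.11, 0]],
])

```text
time: 22.28
ee_pos: [0.4505, 0.0851, 0.1212]
ee_rot: [-0.001, 0.576, 0.818, -0.001]
wrist_force: [-0.3, 0.1, -3.7]
opening: 0.0165
grip_force: 70.3
```

```bash
python3 -c "
from h import *
plan(.622,.2793,.12,1.658)"
```

```text
t 22.27 dx 0.1249 dy 0.2270 dz 0.0012 turn 0.257 (j6 -0.24) at [0.4505 0.0851 0.1212] 1.915 F [-0.3  0.1 -3.7] op 0.0165 g 70.3
```

>>> arm_command([
  [[0.01, 0.018, 0, 0.02], [0.028, 0.05, 0, 0.06], [0.046, 0.084, 0, 0.1], [0.065, 0.118, 0, 0.14], [0.084, 0.152, 0, 0.18], [0.102, 0.185, 0, 0.22], [0.117, 0.212, 0, 0.25], [0.125, 0.227, 0, 0.257], [0.125, 0.227, 0, 0.257], [0.125, 0.227, 0, 0.257]],
])

```text
time: 23.52
ee_pos: [0.6221, 0.2788, 0.1212]
ee_rot: [-0.0, 0.676, 0.737, -0.001]
wrist_force: [0.3, 0.2, -4.7]
opening: 0.0162
grip_force: 70.2
```

```bash
python3 -c "
from h import *
plan(.622,.2793,.019,1.658)"
```

```text
t 23.52 dx 0.0005 dy -0.0001 dz 0.1022 turn -0.000 (j6 0.28) at [0.6221 0.2788 0.1212] 1.658 F [ 0.3  0.2 -4.7] op 0.0162 g 70.2
```

>>> arm_command([
  [[0, 0, 0.035, 0], [0, 0, 0.065, 0], [0, 0, 0.083, 0], [0, 0, 0.093, 0], [0, 0, 0.099, 0], [0, 0, 0.1015, 0], [0, 0, 0.1015, 0], [0, 0, 0.1015, 0]],
])

```text
time: 24.52
ee_pos: [0.6231, 0.2796, 0.0217]
ee_rot: [0.0, 0.676, 0.737, 0.001]
wrist_force: [1.3, 0.5, -3.8]
opening: 0.0162
grip_force: 70.2
```

```bash
python3 -c "
from h import *
plan(.622,.2793,.0179,1.658)"
```

```text
t 24.52 dx -0.0002 dy -0.0011 dz 0.0038 turn -0.000 (j6 0.28) at [0.6231 0.2796 0.0217] 1.658 F [ 1.3  0.5 -3.8] op 0.0162 g 70.2
```

>>> arm_command([
  [[0, -0.001, 0.0015, 0], [0, -0.001, 0.003, 0], [0, -0.001, 0.0037, 0], [0, -0.001, 0.0037, 0], [0, -0.001, 0.0037, 0]],
])

```text
time: 25.15
ee_pos: [0.6218, 0.2794, 0.0178]
ee_rot: [0.0, 0.676, 0.737, 0.0]
wrist_force: [-3.4, -0.3, 0.8]
opening: 0.0163
grip_force: 70.9
```

```bash
python3 -c "
from h import *
plan(.622,.2793,.0178,1.658)"
```

```text
t 25.15 dx -0.0002 dy 0.0002 dz 0.0000 turn -0.000 (j6 0.28) at [0.6218 0.2794 0.0178] 1.658 F [-3.4 -0.3  0.8] op 0.0163 g 70.9
```

>>> arm_command([
  [[0, 0, 0, 0], [0, 0, 0, 0], [0, 0, 0, 0], [0, 0, 0, 0], [0, 0, 0, 0], [0, 0, 0, 0], [0, 0, -0.03, 0], [0, 0, -0.08, 0], [0, 0, -0.13, 0], [0, 0, -0.13, 0], [0, 0, -0.13, 0]],
], gripper=0.085)

```text
time: 26.52
ee_pos: [0.6215, 0.2793, 0.1466]
ee_rot: [-0.0, 0.676, 0.737, -0.0]
wrist_force: [-0.1, -0.6, -0.4]
opening: 0.0851
grip_force: 0.0
```

```bash
python3 -c "
from h import *
plan(.4376,.2568,.13,2.07)"
```

```text
t 26.52 dx -0.0064 dy -0.1852 dz 0.0166 turn -0.412 (j6 0.28) at [0.6215 0.2793 0.1466] 1.658 F [-0.1 -0.6 -0.4] op 0.0851 g 0.0
```

>>> arm_command([
  [[-0.001, -0.02, 0, -0.05], [-0.002, -0.055, 0, -0.12], [-0.003, -0.09, 0, -0.2], [-0.004, -0.125, 0, -0.28], [-0.005, -0.155, 0.01, -0.36], [-0.006, -0.175, 0.016, -0.412], [-0.0064, -0.185, 0.016, -0.412], [-0.0064, -0.185, 0.016, -0.412], [-0.0064, -0.185, 0.016, -0.412]],
])

```text
time: 27.65
ee_pos: [0.4386, 0.257, 0.1313]
ee_rot: [0.0, 0.511, 0.86, 0.0]
wrist_force: [0.0, 0.3, 0.5]
opening: 0.0852
grip_force: 0.0
```

```bash
python3 -c "
from h import *
plan(.4376,.2568,.011,2.07)
snap('top','f1.png',(90,110,440,280),2.2)"
```

```text
t 27.65 dx 0.0003 dy -0.0010 dz 0.1203 turn -0.001 (j6 -0.04) at [0.4386 0.257  0.1313] 2.069 F [0.  0.3 0.5] op 0.0852 g 0.0
```

View pics/f1.png

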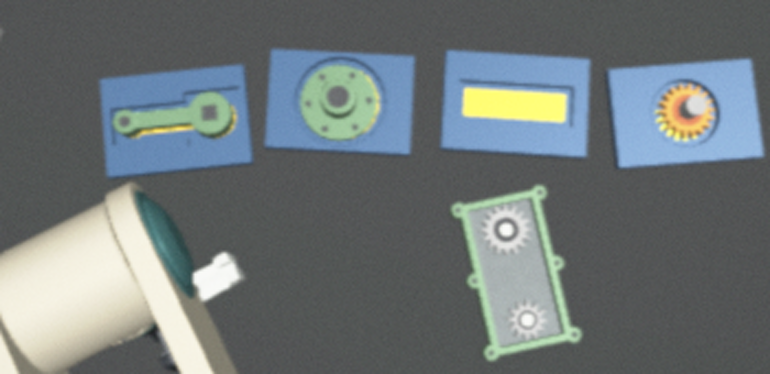

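The crank, cover and gear sit down in their pockets, with the crank's hub in the wide end. Now the fork.

>>> arm_command([
  [[0, -0.001, 0.04, 0], [0, -0.001, 0.08, 0], [0, -0.001, 0.105, 0], [0, -0.001, 0.115, 0], [0, -0.001, 0.119, 0], [0, -0.001, 0.1195, 0], [0, -0.001, 0.1195, 0], [0, -0.001, 0.1195, 0]],
])

```text
time: 28.7
ee_pos: [0.4375, 0.2566, 0.0125]
ee_rot: [0.0, 0.511, 0.86, 0.0]
wrist_force: [0.5, -0.1, -0.4]
opening: 0.0849
grip_force: 0.0
```

>>> arm_command([
  [[0, 0, 0, 0], [0, 0, 0, 0], [0, 0, 0, 0], [0, 0, 0, 0], [0, 0, 0, 0], [0, 0, 0, 0], [0, 0, 0, 0], [0, 0, 0, 0], [0, 0, 0, 0], [0, 0, 0, 0]],
], gripper=0.018, force=60)

```text
time: 29.95
ee_pos: [0.4373, 0.2565, 0.0121]
ee_rot: [0.0, 0.511, 0.86, 0.0]
wrist_force: [-0.8, 0.4, 5.9]
opening: 0.0283
grip_force: 60.8
```

>>> arm_command([
  [[0, 0, -0.005, 0], [0, 0, -0.02, 0], [0, 0, -0.045, 0], [0, 0, -0.075, 0], [0, 0, -0.1, 0], [0, 0, -0.11, 0], [0, 0, -0.11, 0], [0, 0, -0.11, 0]],
])

```text
time: 30.95
ee_pos: [0.4365, 0.2561, 0.1205]
ee_rot: [-0.001, 0.511, 0.86, -0.001]
wrist_force: [0.6, 0.3, -3.0]
opening: 0.0283
grip_force: 60.0
```

```bash
python3 -c "
from h import *
plan(.634,-.0938,.125,1.491)"
```

```text
t 30.95 dx -0.4018 dy 0.0060 dz -0.0045 turn 0.579 (j6 -0.04) at [0.4365 0.2561 0.1205] 2.07 F [ 0.6  0.3 -3. ] op 0.0283 g 60.0
```

>>> arm_command([
  [[-0.015, 0, 0, 0.02], [-0.05, 0.001, 0, 0.07], [-0.09, 0.001, 0, 0.13], [-0.13, 0.002, 0, 0.19], [-0.17, 0.002, 0, 0.25], [-0.21, 0.003, 0, 0.31], [-0.25, 0.004, 0, 0.37], [-0.29, 0.004, 0, 0.43], [-0.33, 0.005, 0, 0.49], [-0.365, 0.005, 0, 0.54], [-0.39, 0.006, 0, 0.579], [-0.402, 0.006, 0, 0.579]],
])

```text
time: 32.45
ee_pos: [0.6346, -0.0957, 0.1207]
ee_rot: [-0.001, 0.735, 0.678, -0.001]
wrist_force: [-0.0, 0.0, -1.9]
opening: 0.0284
grip_force: 59.9
```

>>> arm_command([
  [[0, 0, 0, 0], [0, 0, 0, 0], [0, 0, 0, 0]],
])

```text
time: 32.83
ee_pos: [0.6346, -0.0928, 0.122]
ee_rot: [0.0, 0.734, 0.679, 0.0]
wrist_force: [-0.3, 1.5, -1.7]
opening: 0.0282
grip_force: 59.9
```

```bash
python3 -c "
from h import *
plan(.634,-.0938,.0171,1.491)
snap('scene','f2.png',(90,100,340,300),3)"
```

```text
t 32.83 dx -0.0010 dy -0.0005 dz 0.1049 turn 0.001 (j6 -0.12) at [ 0.6346 -0.0928  0.122 ] 1.492 F [-0.3  1.5 -1.7] op 0.0282 g 59.9
```

View pics/f2.png

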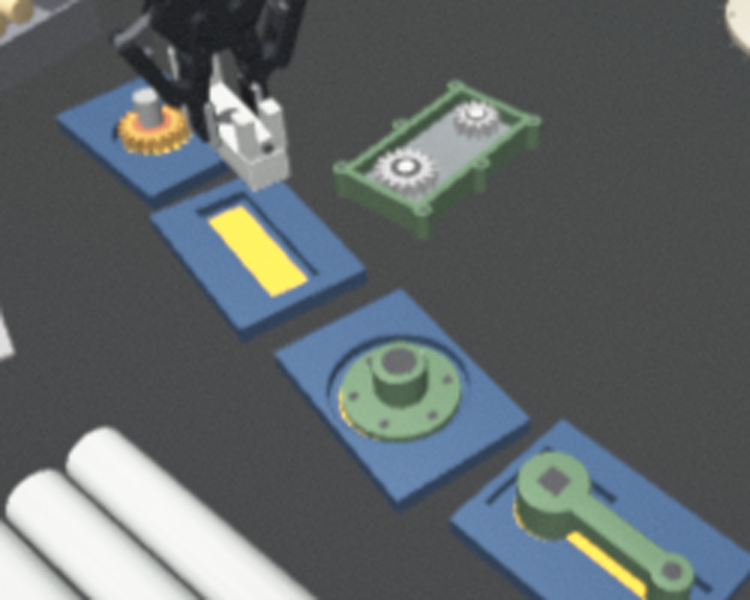

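The fork hangs level and parallel above its pocket, and the other three are seated. Lower it.

>>> arm_command([
  [[-0.0008, -0.0005, 0.035, 0], [-0.0008, -0.0005, 0.065, 0], [-0.0008, -0.0005, 0.085, 0], [-0.0008, -0.0005, 0.095, 0], [-0.0008, -0.0005, 0.101, 0], [-0.0008, -0.0005, 0.103, 0], [-0.0008, -0.0005, 0.103, 0], [-0.0008, -0.0005, 0.103, 0]],
])

```text
time: 33.88
ee_pos: [0.6346, -0.0945, 0.0196]
ee_rot: [0.001, 0.735, 0.678, 0.0]
wrist_force: [0.0, -0.1, -3.2]
opening: 0.0281
grip_force: 59.9
```

```bash
python3 -c "
from h import *
plan(.634,-.0938,.0170,1.491)"
```

```text
t 33.88 dx 0.0007 dy -0.0007 dz 0.0026 turn -0.000 (j6 -0.13) at [ 0.6346 -0.0945  0.0196] 1.491 F [ 0.  -0.1 -3.2] op 0.0281 g 59.9
```

>>> arm_command([
  [[0, 0, 0.001, 0], [0, 0, 0.002, 0], [0, 0, 0.0026, 0], [0, 0, 0.0026, 0], [0, 0, 0.0026, 0]],
])

```text
time: 34.5
ee_pos: [0.6343, -0.0945, 0.0171]
ee_rot: [0.0, 0.735, 0.678, 0.0]
wrist_force: [-4.6, 1.1, 6.5]
opening: 0.0288
grip_force: 60.9
```

>>> arm_command([
  [[0, 0, 0, 0], [0, 0, 0, 0], [0, 0, 0, 0], [0, 0, 0, 0], [0, 0, 0, 0], [0, 0, 0, 0], [0, 0, -0.03, 0], [0, 0, -0.07, 0], [0, 0, -0.11, 0], [0, 0, -0.15, 0], [0, 0, -0.15, 0]],
], gripper=0.085)

```text
time: 35.88
ee_pos: [0.6359, -0.0947, 0.171]
ee_rot: [0.003, 0.735, 0.678, 0.002]
wrist_force: [0.8, -0.4, -0.4]
opening: 0.0851
grip_force: 0.0
```

>>> arm_command([
  [[0, -0.04, -0.01, 0], [0, -0.08, -0.02, 0], [0, -0.12, -0.03, 0], [0, -0.16, -0.04, 0], [0, -0.2, -0.05, 0], [0, -0.22, -0.05, 0], [0, -0.22, -0.05, 0]],
])

```text
time: 36.75
ee_pos: [0.4142, -0.0768, 0.2158]
ee_rot: [0.0, 0.735, 0.678, -0.0]
wrist_force: [0.6, 1.0, 0.0]
opening: 0.0853
grip_force: 0.0
```

Run:
```python
from h import *
snap('top','e1.png',(90,110,440,280),2.2);snap('scene','e2.png',(90,100,340,350),2.4)
s=sense();print(s["time"],s["ee_pos"],s["wrist_force"])
```

```text
36.85 [ 0.41514714 -0.07684958  0.21563058] [ 1.08008728  0.49351667 -0.24896057]
```

View pics/e1.png

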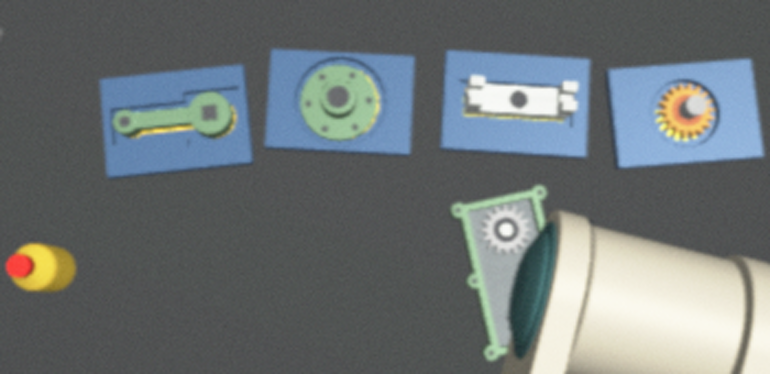

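View pics/e2.png

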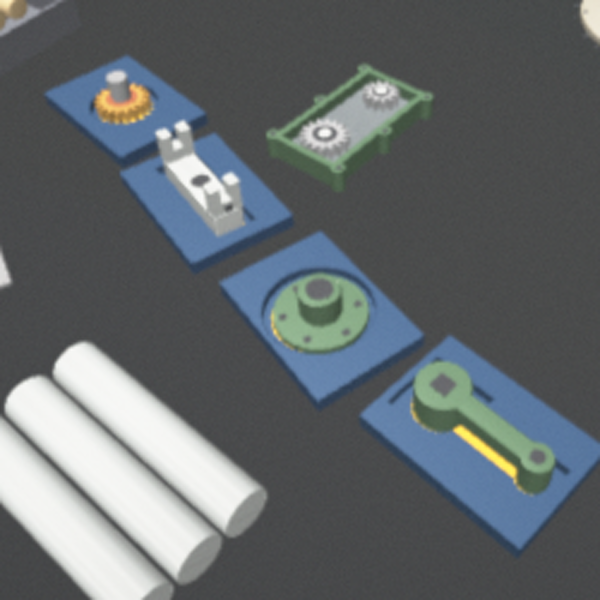

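Everything looks seated and the bottle stands where it was. I check the offsets from the e1 features: cover bore (338,97), crank bores (209,112) and (124,121), fork hole (519,99), gear stub (698,106).

Run:
```python
from h import *
f=lambda u,v,z:ray("top",90+(u+.5)/2.2-.5,110+(v+.5)/2.2-.5,z)[:2]
for n,p,q in(("cover",f(338,97,.041),(.640,.0965)),("crank",(f(209,112,.037)+f(124,121,.037))/2,(.622,.2793)),("fork",f(519,99,.031),(.634,-.0938)),("gear",f(698,106,.051),(.6197,-.2772))):
    print(n,np.round((p-q)*1000,1),"mm")
d=f(124,121,.037)-f(209,112,.037);print(np.linalg.norm(d),np.arctan2(d[1],d[0]))
```

```text
cover [-1.3  1.4] mm
crank [0.1 0.7] mm
fork [ 0.8 -1.4] mm
gear [-0.2 -1.4] mm
0.09035160702277854 1.6583297106459614
```

All are within 2 mm, so I hand in.

```bash
python3 -c "
from cell import *
print(finish_job())"
```

```text
the job is handed in; nothing more can be done
None
```

I set the gear, bearing cover, crank arm and fork head down in their own nests, each within about 2 mm of centre by the top camera, left the oil bottle standing, and handed the job in at about 37 s; no verdict came back.

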